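Hold the tube pump's pressure lever back for threading

ROBOT

A 6-joint arm with a two-finger parallel gripper is mounted at the origin on a cart in front of the work surface, level with it; the furniture and walls round the work are solid. World frame = base frame: x ahead of the robot, y to its left, z up, the work surface at z = 0. Lengths are in m, angles in rad, forces in N, time in s.
With the tool pointing down it reaches from about 0.25 to 0.725 m from the base axis. Payload 4 kg.
Tool frame: the origin (TCP) lies midway between the tips of the shut fingers; the grasp point (between the pads) lies bot.tcp_to_grasp behind it (bot.tcp_to_grasp is the distance from the TCP to the grasp point, in m); z points along the fingers, y is the line along which they close (so a half turn about z gives the same grasp; the last joint's range is limited). The gripper opens to 85 mm and grips with 20 to 120 N. Pads are 22 mm wide; open, the fingers measure 114 mm over their backs; the gripper's body (76 mm by 85 mm) begins 54 mm behind the grasp point. The pads swing forward as they close: fully open they stand 13 mm farther back than shut.
Start: joints at [1.339, 0.241, 0.005, 1.335, 0, 1.571], TCP at [0.115, 0.487, 0.231] pointing down, gripper open.
Joint ranges: [-2.72, 2.72], [-1.05, 1.87], [-1.09, 1.28], [-1.99, 2.15], [-1.42, 1.44], [-3.14, 3.14]. Speed limits (rad/s): [2.79, 2.79, 3.14, 3.14, 3.14, 3.14].

INTERFACE

Orientations are given as a unit quaternion [x, y, z, w].
In Python, from workcell import readout, camera, bot gives the robot as it stands. The module is installed in compiled form; this text tells all that it offers.
- The arm moves only by the tool jog_arm, never from a script. Its argument "motion" is a list of rows, each an object of numbers: "x", "y", "z": the shift along the tool's x, y, z in mm; "spin": the turn about the tool's z in degrees; "fingers": the closure, from -1 (fully open) to 1 (shut). A call has 1 to 8 rows; each row is the pose to reach, as a shift and turn from the pose commanded when the call began, along the tool's axes at that moment; what a row does not reach only later rows make up. A row lasts 1/8 s, in which the tool goes at most 62.5 mm and 10.7 degrees, less where a joint would pass 70% of its speed; a pose out of reach is approached as far as the arm can. A call with a gripper value outside its range is refused whole. The fingers move at their own pace and stop on an object; the grip force is fixed at half the most. Time passes only in rows, so rows that repeat a pose let the fingers close. It gives the time, the measured TCP pose, the force, the opening and the grip force at its end, in the units of the state.
- readout.get_obs(): the state, without advancing time (a new reading comes with each control period).
- camera(name): name is "scene" or "side" or "wrist"; returns a dict with "pixels" (384x512x3 uint8, red, green, blue), "K" (3x3 intrinsics, pixels), "rvec" (rotation vector, rad) and "tvec" (3), from world to camera coordinates, as OpenCV has them. Camera axes: x right, y down, z forward; pixel columns grow to the right and rows downward; lengths in m; the calibration is good to about 2 mm. A picture is of the moment at which its call begins. There is no depth.
- bot.job_done(): hands the job in; it is judged then, once.
The state is a dict: "clock": time; "joint_pos": joint angles; "joint_vel": joint speeds; "tau": joint torques, N m; "eef_pos": TCP position; "tool_rot": TCP orientation; "ft_force": force on the tool from outside, world axes, zero at the start; "ft_torque": the same for the moment, N m; "grip_width": finger opening in m; "grasp_force": force on a finger pad.
Only numpy, scipy, OpenCV 4.12 (cv2) and the standard library are available. Lean on these libraries where they do the work, as an engineer would, in place of code of your own. Each camera call takes 0.05 s, during which the arm holds its last target. There are 200 camera calls.

TASK

I want to lay a new tube into the tube pump on the bench. Swing its hood wide open by the handle, then take the spring-loaded pressure lever by its knob, draw it away from the rollers all the way to its stop and finish while still holding it there, with the hood left open. Do not let the lever snap back on the rollers, and leave the bottle, flask, beaker and vials around it standing where they are.

Things in the scene. Friction and masses are not known exactly. Their poses are not given: they have to be found in the camera images.
- pump: white bench pump for flexible tube, 160 wide (y) x 176 deep (x) x 168 mm high, fixed to the bench. Origin: bench level, in the plane of its aluminium front plate, mid width. Axes: z up, x from the front plate back into the housing, y along the front plate towards the hood's hinge; the front looks along -x. Its pose changes from start to start
- hood (a joint): hinge of the hood, a box-shaped grey door with a clear window over the pump head (152 wide, 58 deep, 22 to 161 mm above the bench). 0 = shut, 1.85 rad = fully open; may start slightly ajar. Upright axis at the pump's +y edge; seen from above it turns clockwise as it opens, out in front of the pump and away to the +y side. Slight friction (under 1 N at the handle); stays where it is left
- hood_handle (a point): grip point on the hood's handle, an upright round steel bar 10 mm thick, 66 mm long, 33 mm off the hood's front near its free edge. The point is on the bar's centre line 122 mm above the bench, 26 mm below the bar's top. Turns with the hood (x and y axes are the pump's, turned with it). With the hood shut: 91 mm in front of the front plate, 133 mm from the hinge in y
- hood_hinge (a point): point on the hood's upright hinge axis, 122 mm above the bench, in the plane of the front plate at its +y edge; axes as the pump
- pressure_lever (a joint): angle of the sprung pressure lever on the front plate, behind the hood: 0 = at rest towards the rollers, 0.5 rad = fully back at its stop. Axis along the pump's x; as it grows the knob goes to the pump's -y (away from rollers and hood hinge), 49 mm in all on a nearly level arc. The spring pulls about 5 N at the knob at rest, 9 N at the stop, and throws the lever back if let go
- lever_knob (a point): middle of the lever's black knob, a round bar 16 mm in diameter, 28 mm long, pointing out along the pump's -x, from 22 to 50 mm in front of the front plate; the point is on its axis, 36 mm in front of the plate. Clear on both sides in y, above and below. 138 mm above the bench at rest, 135 mm at the stop. Turns with the lever
- lever_pivot (a point): point on the lever's pivot axis, level with the middle of the knob (36 mm in front of the front plate), 40 mm above the bench and 100 mm from the knob; axes as the pump
- feed_bottle: glass sample bottle with stopper, 48 mm across, 124 mm tall, standing beside the pump on its -y side; origin at its foot; to be left alone
- beaker: small glass beaker, 54 mm across, 46 mm tall, in front of the feed bottle; origin at its foot; to be left alone
- vial_a: small glass vial, 22 mm across, 61 mm tall; origin at its foot; to be left alone
- vial_b: small glass vial, 24 mm across, 59 mm tall; origin at its foot; to be left alone
- soil_flask: capped glass flask, 57 mm across, 97 mm tall, on the brown board left of the pump; origin at its foot; to be left alone

How it is judged:
By the outcome, as a careful person would: the job done as asked, in the order asked, and still so for the second after the job is handed in, while the arm keeps its last pose, push and grip.
It also fails if it takes over 45 s, if anything falls off the work surface, if the arm or the gripper's body presses on something with over 40 N, if the wrist force passes 120 N, or if a joint passes its speed limit or range.

## Working session

There is one attempt and no reset: what is moved stays moved. The work goes in short steps, Python scripts to look and compute and a tool call to move; the robot and the scene stay as the last step left them, time stands still between calls to the robot, and variables do not carry over. Pictures are saved under pics/ and viewed, at most 10 in all, crops included, and the job is handed in when it is done.

Besides the shell and the picture viewer there is one more tool, called as name(argument=value, ...) on one line, values as JSON. jog_arm: Moves the arm, as the interface text tells. Its arguments: {"type":"object","properties":{"motion":{"type":"array"}},"required":["motion"]}

```bash
mkdir -p pics; python3 - <<'E'
from workcell import readout,camera,bot
import cv2,numpy as np
o=readout.get_obs();print({k:np.round(v,3).tolist() for k,v in o.items()},bot.tcp_to_grasp)
for n in("scene","side","wrist"):
    c=camera(n);np.savez(f"pics/{n}0.npz",**c)
    cv2.imwrite(f"pics/{n}0.png",cv2.resize(c["pixels"][:,:,::-1],(800,600),interpolation=cv2.INTER_CUBIC))
    R=cv2.Rodrigues(np.array(c["rvec"]))[0];print(n,(-R.T@np.ravel(c["tvec"])).round(3),R[2].round(2))
E
```

```text
{'clock': 0.0, 'joint_pos': [1.339, 0.241, 0.004, 1.335, -0.0, 1.571], 'joint_vel': [0.0, 0.001, 0.002, 0.0, 0.0, 0.0], 'tau': [0.0, -37.232, 25.241, 0.017, 0.0, -0.0], 'eef_pos': [0.115, 0.486, 0.23], 'tool_rot': [0.116, 0.993, -0.001, -0.0], 'ft_force': [-0.073, -0.132, -0.112], 'ft_torque': [0.016, 0.017, 0.002], 'grasp_force': 0.0, 'grip_width': 0.085} 0.0187
scene [-0.501 -0.577  1.26 ] [ 0.65  0.3  -0.7 ]
side [ 0.574 -1.187  0.643] [-0.01  0.9  -0.44]
wrist [0.049 0.5   0.372] [ 0.26 -0.06 -0.96]
```

View pics/scene0.png

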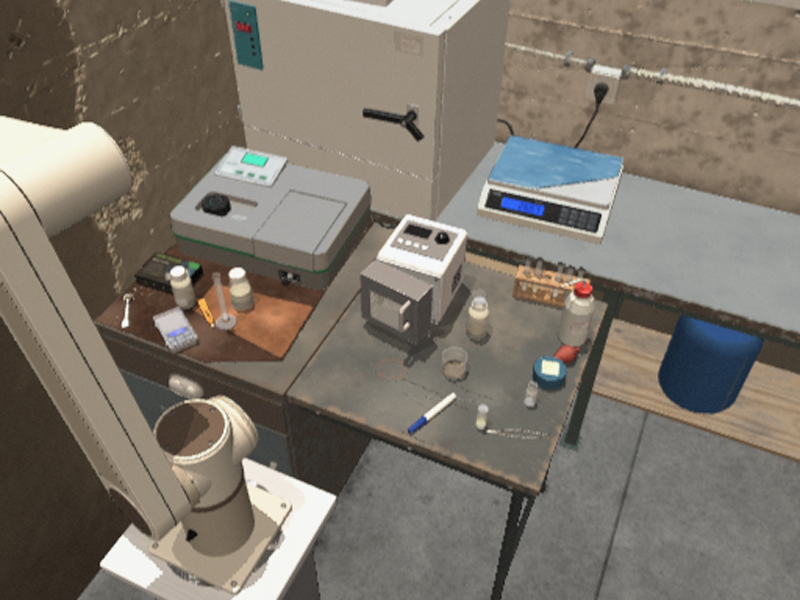

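View pics/side0.png

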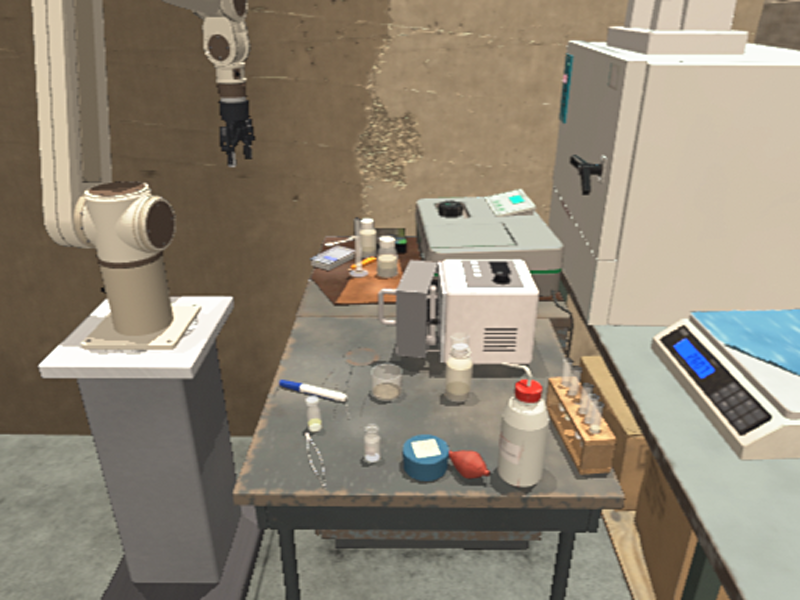

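```bash
python3 - <<'E'
import cv2,numpy as np
f=lambda n,x,y:cv2.resize(np.load(f"pics/{n}0.npz")["pixels"][y:y+120,x:x+80,::-1],(400,600),interpolation=cv2.INTER_CUBIC)
cv2.imwrite("pics/crop0.png",np.hstack([f("scene",226,130),f("side",236,145)]))
E
```

```text
(no output)
```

View pics/crop0.png

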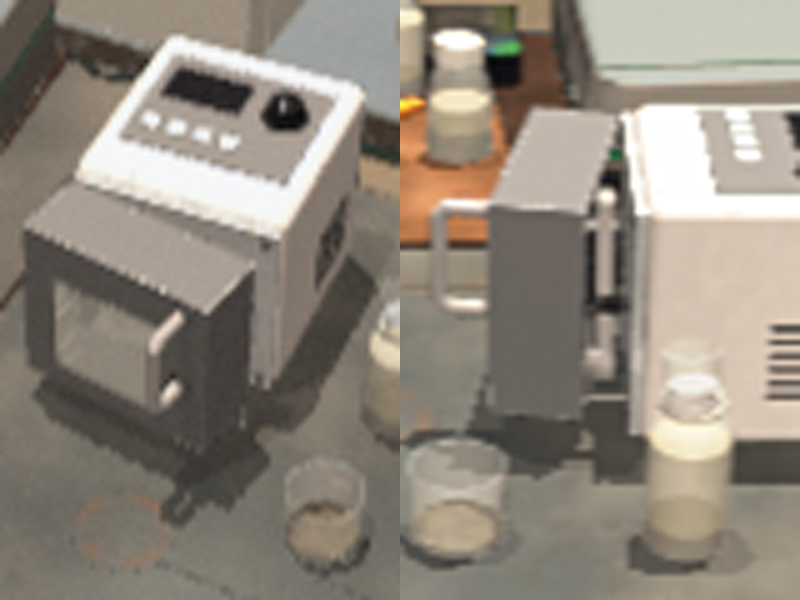

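```bash
cat > geo.py <<'E'
import numpy as np,cv2
from scipy.optimize import least_squares
def rot(a): return np.array([[np.cos(a),-np.sin(a)],[np.sin(a),np.cos(a)]])
def hood(p,th): # local point (hood shut) -> local with hood at th
    h=np.array([0,.08]);return np.r_[h+rot(-th)@(np.array(p[:2])-h),p[2]]
def world(p,P): return np.r_[P[:2]+rot(P[2])@np.array(p[:2]),p[2]]
def proj(c,p): return cv2.projectPoints(np.float64([p]),c["rvec"],c["tvec"],c["K"],None)[0].ravel()
E
python3 - <<'E'
from geo import *
S=np.load("pics/scene0.npz");D=np.load("pics/side0.npz");S=dict(S);D=dict(D)
Z=.161
pts=[(S,(-.058,-.072,Z),(207,311)),(S,(-.058,.08,Z),(25,232)),(S,(0,-.072,Z),(255,263)),(S,(0,.08,Z),(78,180)),(S,(-.091,-.053,.148),(157,347)),(S,(-.091,-.053,.082),(160,407)),
(D,(-.058,-.072,Z),(95,208)),(D,(-.058,.08,Z),(135,110)),(D,(0,-.072,Z),(180,210)),(D,(-.091,-.053,.148),(39,205)),(D,(-.091,-.053,.082),(39,304)),(S,None,(275,240)),(D,None,(232,212))]
def res(v):
    r=[]
    for c,p,q in pts:
        off=(226,130) if c is S else (236,145)
        w=world((0,-.08,.168) if p is None else hood(p,v[3]),v)
        r.append(proj(c,w)-(np.array(q)/5+off))
    return np.ravel(r)
s=least_squares(res,[.55,.1,0,.1],loss="soft_l1");v=s.x
print(v.round(4));print(res(v).reshape(-1,2).round(1).tolist())
print("hinge",world((0,.08,.122),v),"handle",world(hood((-.091,-.053,.122),v[3]),v))
for a in(.6,1.2,1.7,1.85):print(a,world(hood((-.091,-.053,.122),a),v).round(3))
print("knob rest/stop guess", world((-.036,0,.138),v))
# bottle, beaker, flask from scene foot pixels (800px pictures), intersect z=0
for n,c,u in(("bottle",S,(478,333)),("beaker",S,(454,372)),("vialb",S,(482,424)),("viala",S,(531,400)),("flask",S,(240,304)),("flask2",S,(183,300))):
    R=cv2.Rodrigues(c["rvec"])[0];o=-R.T@np.ravel(c["tvec"]);d=R.T@np.linalg.inv(c["K"])@np.r_[np.array(u)*.64,1];print(n,(o-d*o[2]/d[2]).round(3))
E
```

```text
[ 0.631  -0.0939 -0.0193  0.1592]
[[0.8, -0.2], [0.1, -2.2], [0.7, -0.4], [-0.5, -0.9], [0.3, -1.1], [-0.5, 0.7], [-2.1, -1.0], [-0.6, -1.1], [0.9, 0.3], [-0.6, 0.1], [-0.3, 0.2], [2.4, -0.9], [-0.8, -0.7]]
hinge [ 0.63258751 -0.01391571  0.122     ] handle [ 0.5194209  -0.12864721  0.122     ]
0.6 [ 0.481 -0.069  0.122]
1.2 [0.476 0.026 0.122]
1.7 [0.515 0.096 0.122]
1.85 [0.532 0.112 0.122]
knob rest/stop guess [ 0.59505385 -0.09320773  0.138     ]
bottle [ 0.659 -0.258  0.   ]
beaker [ 0.527 -0.251  0.   ]
vialb [ 0.421 -0.354 -0.   ]
viala [ 0.523 -0.427  0.   ]
flask [0.509 0.293 0.   ]
flask2 [0.463 0.425 0.   ]
```

jog_arm(motion=[{"x": -20, "y": -19}, {"x": -55, "y": -52}, {"x": -90, "y": -85}, {"x": -125, "y": -118}, {"x": -160, "y": -151}, {"x": -195, "y": -184}, {"x": -230, "y": -217}, {"x": -265, "y": -250}])

```text
validation failed for argument at $.mo...
```

jog_arm(motion=[{"x": -35, "y": -33}, {"x": -70, "y": -66}, {"x": -105, "y": -99}, {"x": -140, "y": -132}, {"x": -175, "y": -165}, {"x": -210, "y": -198}, {"x": -240, "y": -227}, {"x": -270, "y": -255}])

```text
validation failed for argument at $.mo...
```

```bash
python3 - <<'E'
from workcell import readout,camera
from geo import *
o=readout.get_obs();print(o["eef_pos"].round(4) if hasattr(o["eef_pos"],"round") else o["eef_pos"],o["tool_rot"],o["joint_pos"],o["ft_force"])
P=np.array([ 0.631,-0.0939,-0.0193]);th=.1592
c=camera("wrist");np.savez("pics/w1.npz",**c)
im=c["pixels"][:,:,::-1].copy()
print([proj(c,world(hood((-.091,-.053,z),th),P)).round() for z in(.148,.122,.082)])
cv2.imwrite("pics/w1.png",cv2.resize(im,(800,600)))
E
```

```text
[0.1148 0.4861 0.2306] [ 1.15655700e-01  9.93289030e-01 -8.08927594e-04 -8.36599488e-05] [ 1.33899553e+00  2.41230277e-01  4.01728029e-03  1.33520968e+00
 -2.08691977e-05  1.57082583e+00] [ 0.12427188 -0.37914551 -0.66929636]
[array([-135.,  594.]), array([-111.,  564.]), array([-79., 525.])]
```

View pics/w1.png

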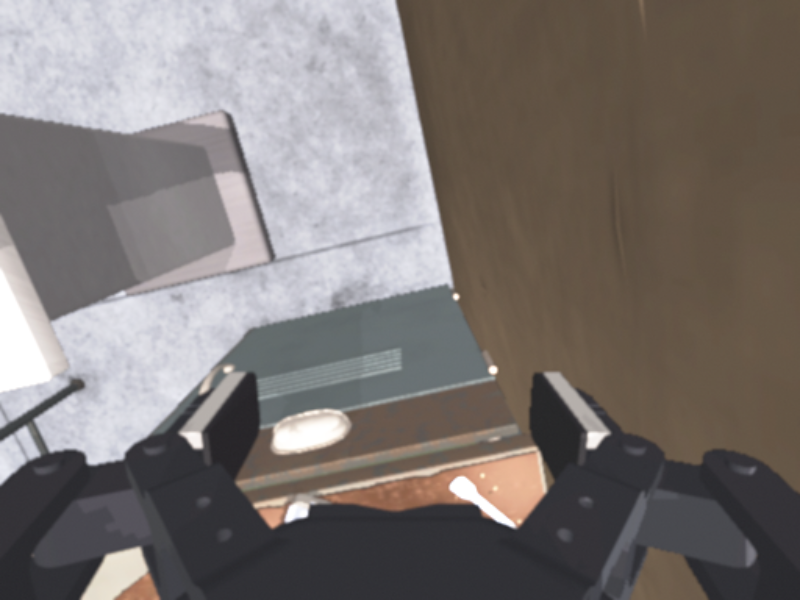

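The picture shows the start pose still: floor and drawer edge between the open fingers, no pump. The rows were refused, so I'll give every key.

jog_arm(motion=[{"x": -20, "y": -19, "z": 0, "spin": 0, "fingers": -1}, {"x": -55, "y": -52, "z": 0, "spin": 0, "fingers": -1}, {"x": -90, "y": -85, "z": 0, "spin": 0, "fingers": -1}, {"x": -125, "y": -118, "z": 0, "spin": 0, "fingers": -1}, {"x": -160, "y": -151, "z": 0, "spin": 0, "fingers": -1}, {"x": -195, "y": -184, "z": 0, "spin": 0, "fingers": -1}, {"x": -230, "y": -217, "z": 0, "spin": 0, "fingers": -1}, {"x": -265, "y": -250, "z": 0, "spin": 0, "fingers": -1}])

```text
clock: 1.2
eef_pos: [0.3159, 0.1811, 0.2314]
tool_rot: [0.116, 0.993, 0.0, 0.0]
ft_force: [0.1, 0.6, -0.1]
grip_width: 0.0851
grasp_force: 0.0
```

jog_arm(motion=[{"x": -35, "y": -33, "z": 0, "spin": 0, "fingers": -1}, {"x": -70, "y": -66, "z": 0, "spin": 0, "fingers": -1}, {"x": -105, "y": -99, "z": 0, "spin": 0, "fingers": -1}, {"x": -140, "y": -132, "z": 0, "spin": 0, "fingers": -1}, {"x": -175, "y": -165, "z": 0, "spin": 0, "fingers": -1}, {"x": -210, "y": -198, "z": 0, "spin": 0, "fingers": -1}, {"x": -240, "y": -227, "z": 0, "spin": 0, "fingers": -1}, {"x": -270, "y": -255, "z": 0, "spin": 0, "fingers": -1}])

```text
clock: 2.2
eef_pos: [0.52, -0.1292, 0.231]
tool_rot: [0.116, 0.993, 0.0, -0.0]
ft_force: [0.9, 0.5, 1.4]
grip_width: 0.0854
grasp_force: 0.0
```

```bash
python3 - <<'E'
from workcell import readout,camera
from geo import *
o=readout.get_obs();print(o["eef_pos"],o["tool_rot"],o["joint_pos"])
P=np.array([ 0.631,-0.0939,-0.0193]);th=.1592
c=camera("wrist");np.savez("pics/w1.npz",**c)
im=c["pixels"][:,:,::-1].copy()
print([proj(c,world(hood((-.091,-.053,z),th),P))/.64 for z in(.148,.122,.082)])
cv2.imwrite("pics/w2.png",cv2.resize(im,(800,600)))
E
```

```text
[ 0.52003875 -0.12916844  0.23100131] [ 1.15914119e-01  9.93259212e-01  9.91667504e-05 -2.11384433e-04] [-2.43536583e-01  3.12453126e-01  1.01289436e-01  1.36007717e+00
  1.43028151e-04 -1.11860627e-02]
[array([397.755641  , 310.52016249]), array([397.35194848, 297.57966631]), array([396.86340593, 281.91927433])]
```

View pics/w2.png

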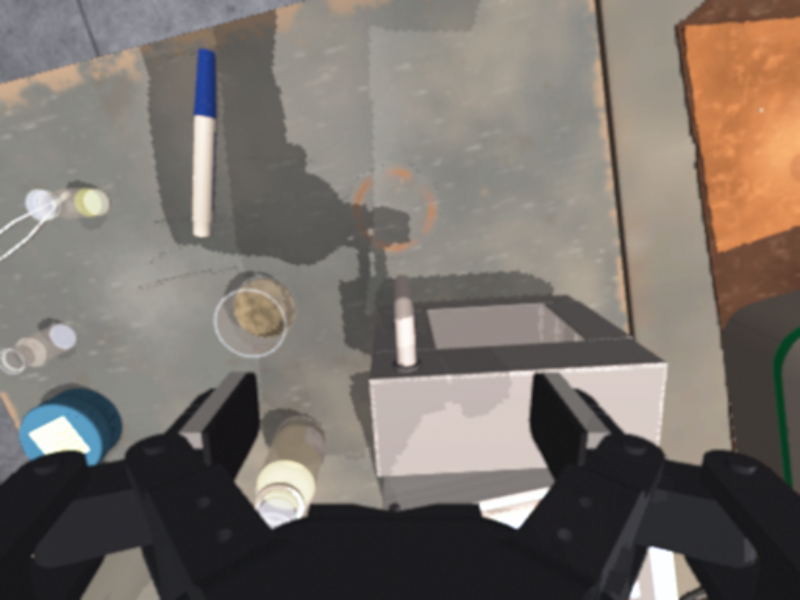

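The wrist view shows the handle: its top end is at (402,312), within 5 px of the predicted (398,310). The hood's top edge runs from (370,379) to (666,365), nearly along the closing line. I can go straight down from here.

jog_arm(motion=[{"x": 0, "y": 0, "z": 20, "spin": 0, "fingers": -1}, {"x": 0, "y": 0, "z": 45, "spin": 0, "fingers": -1}, {"x": 0, "y": 0, "z": 70, "spin": 0, "fingers": -1}, {"x": 0, "y": 0, "z": 95, "spin": 0, "fingers": -1}, {"x": 0, "y": 0, "z": 115, "spin": 0, "fingers": -1}, {"x": 0, "y": 0, "z": 124, "spin": 0, "fingers": -1}, {"x": 0, "y": 0, "z": 124, "spin": 0, "fingers": 0}, {"x": 0, "y": 0, "z": 124, "spin": 0, "fingers": 1}])

```text
clock: 3.25
eef_pos: [0.5202, -0.1279, 0.1082]
tool_rot: [0.116, 0.993, -0.0, 0.001]
ft_force: [0.4, -0.6, 0.4]
grip_width: 0.0514
grasp_force: 0.0
```

jog_arm(motion=[{"x": 0, "y": 0, "z": 0, "spin": 0, "fingers": 1}, {"x": 0, "y": 0, "z": 0, "spin": 0, "fingers": 1}, {"x": 0, "y": 0, "z": 0, "spin": 0, "fingers": 1}, {"x": 0, "y": 0, "z": 0, "spin": 0, "fingers": 1}])

```text
clock: 3.75
eef_pos: [0.5222, -0.126, 0.1083]
tool_rot: [0.115, 0.993, 0.002, 0.003]
ft_force: [5.5, 5.6, -0.9]
grip_width: 0.0084
grasp_force: 58.3
```

```bash
cat > arc.py <<'E'
from geo import *
def arc(h,start,cmd,yaw_y,degs):
    """rows along clockwise arc about h from start; cmd=commanded xy, yaw_y=angle of tool y axis"""
    y=np.array([np.cos(yaw_y),np.sin(yaw_y)]);x=np.array([-y[1],y[0]])
    for d in degs:
        p=h+rot(-np.radians(d))@(start-h)-cmd
        print(d,(1e3*np.r_[p@x,p@y]).round(1),(p+cmd).round(3))
E
python3 - <<'E'
from arc import *
h=np.array([.635,-.011]);s=np.array([.5222,-.126]);
arc(h,s,np.array([.520,-.129]),1.339,[3,8,13,18,24,30,36,42])
E
```

```text
3 [5.6 8. ] [ 0.516 -0.12 ]
8 [16.9 16.4] [ 0.507 -0.109]
13 [27.4 25.7] [ 0.499 -0.098]
18 [37.1 35.9] [ 0.492 -0.086]
24 [47.4 49.2] [ 0.485 -0.07 ]
30 [56.3 63.6] [ 0.48  -0.054]
36 [63.6 78.8] [ 0.476 -0.038]
42 [69.4 94.6] [ 0.474 -0.021]
```

jog_arm(motion=[{"x": 5.5, "y": 8, "z": 0, "spin": 3, "fingers": 1}, {"x": 17, "y": 16.5, "z": 0, "spin": 8, "fingers": 1}, {"x": 27.5, "y": 25.5, "z": 0, "spin": 13, "fingers": 1}, {"x": 37, "y": 36, "z": 0, "spin": 18, "fingers": 1}, {"x": 47.5, "y": 49, "z": 0, "spin": 24, "fingers": 1}, {"x": 56.5, "y": 63.5, "z": 0, "spin": 30, "fingers": 1}, {"x": 63.5, "y": 79, "z": 0, "spin": 36, "fingers": 1}, {"x": 69.5, "y": 94.5, "z": 0, "spin": 42, "fingers": 1}])

```text
clock: 4.75
eef_pos: [0.4715, -0.0201, 0.1082]
tool_rot: [0.466, 0.885, -0.001, -0.001]
ft_force: [-5.7, -1.9, 6.9]
grip_width: 0.0085
grasp_force: 58.9
```

```bash
python3 - <<'E'
from arc import *
from workcell import readout
o=readout.get_obs();e=np.array(o["eef_pos"]);print(e,o["ft_force"],o["tool_rot"],o["joint_pos"][5])
h=np.array([.635,-.011]);print(np.hypot(*(e[:2]-h)))
arc(h,e[:2],np.array([.4740,-.021]),1.339-np.radians(42),[6,12,18,24,30,36,42,48,51])
E
```

```text
[ 0.47151032 -0.02010839  0.10821859] [-5.66381289 -1.88942327  6.94401767] [ 4.65888543e-01  8.84842025e-01 -1.32164722e-03 -8.42595477e-04] 0.9277307227630928
0.16374321095969888
6 [16.3  8.2] [ 0.471 -0.003]
12 [29.3 19.3] [0.473 0.014]
18 [41.1 31.8] [0.477 0.031]
24 [51.5 45.4] [0.482 0.047]
30 [60.5 60. ] [0.489 0.063]
36 [67.8 75.4] [0.497 0.078]
42 [73.5 91.6] [0.507 0.092]
48 [ 77.5 108.3] [0.519 0.104]
51 [ 78.9 116.7] [0.525 0.11 ]
```

```bash
python3 - <<'E'
from arc import *
h=np.array([.6326,-.0139])
arc(h,np.array([.4715,-.0201]),np.array([.4740,-.021]),1.339-np.radians(42),[6,12,18,24,30,37,44,51])
E
```

```text
6 [15.9  8.3] [ 0.472 -0.003]
12 [28.5 19.4] [0.474 0.014]
18 [39.9 31.9] [0.477 0.03 ]
24 [50.  45.5] [0.483 0.046]
30 [58.5 60. ] [0.49  0.061]
37 [66.5 78. ] [0.5   0.078]
44 [72.3 96.8] [0.512 0.094]
51 [ 75.7 116.2] [0.526 0.107]
```

jog_arm(motion=[{"x": 16, "y": 8.5, "z": 0, "spin": 6, "fingers": 1}, {"x": 28.5, "y": 19.5, "z": 0, "spin": 12, "fingers": 1}, {"x": 40, "y": 32, "z": 0, "spin": 18, "fingers": 1}, {"x": 50, "y": 45.5, "z": 0, "spin": 24, "fingers": 1}, {"x": 58.5, "y": 60, "z": 0, "spin": 30, "fingers": 1}, {"x": 66.5, "y": 78, "z": 0, "spin": 37, "fingers": 1}, {"x": 72.5, "y": 97, "z": 0, "spin": 44, "fingers": 1}, {"x": 75.5, "y": 116, "z": 0, "spin": 51, "fingers": 1}])

```text
clock: 5.75
eef_pos: [0.5241, 0.1107, 0.1083]
tool_rot: [0.801, 0.599, -0.0, -0.003]
ft_force: [-6.4, 5.3, 6.9]
grip_width: 0.0088
grasp_force: 59.5
```

jog_arm(motion=[{"x": 0, "y": 0, "z": 0, "spin": 0, "fingers": 1}, {"x": 0, "y": 0, "z": 0, "spin": 0, "fingers": 0}, {"x": 0, "y": 0, "z": 0, "spin": 0, "fingers": -1}, {"x": 0, "y": 0, "z": 0, "spin": 0, "fingers": -1}, {"x": 0, "y": 0, "z": 0, "spin": 0, "fingers": -1}, {"x": 0, "y": 0, "z": 0, "spin": 0, "fingers": -1}])

```text
clock: 6.5
eef_pos: [0.526, 0.1081, 0.1073]
tool_rot: [0.8, 0.6, 0.0, 0.0]
ft_force: [-0.1, 0.5, 0.4]
grip_width: 0.0856
grasp_force: 0.0
```

jog_arm(motion=[{"x": 0, "y": 0, "z": -20, "spin": 0, "fingers": -1}, {"x": 0, "y": 0, "z": -60, "spin": 0, "fingers": -1}, {"x": 0, "y": 0, "z": -110, "spin": 0, "fingers": -1}, {"x": 0, "y": 0, "z": -150, "spin": 0, "fingers": -1}, {"x": -10, "y": 3, "z": -160, "spin": -8, "fingers": -1}, {"x": -35, "y": 9, "z": -160, "spin": -18, "fingers": -1}, {"x": -60, "y": 16, "z": -160, "spin": -28, "fingers": -1}, {"x": -85, "y": 22, "z": -160, "spin": -38, "fingers": -1}])

```text
clock: 7.5
eef_pos: [0.5232, 0.0197, 0.2673]
tool_rot: [0.559, 0.829, 0.0, 0.0]
ft_force: [1.0, 0.1, 0.2]
grip_width: 0.0855
grasp_force: 0.0
```

```bash
python3 - <<'E'
import numpy as np
from workcell import readout
o=readout.get_obs();q=o["tool_rot"];e=o["eef_pos"]
yaw=2*np.arctan2(q[1],q[0])-np.pi/2;print(e,np.degrees(yaw))
yy=np.array([np.cos(yaw),np.sin(yaw)]);x=np.array([-yy[1],yy[0]]);d=np.array([.52,-.094])-e[:2];print(d@x,d@yy,88.9-np.degrees(yaw))
E
```

```text
[0.52318631 0.0197347  0.26732755] 22.054471971642354
-0.1042160050129961 -0.04565915950902094 66.84552802835765
```

jog_arm(motion=[{"x": -13, "y": -6, "z": 0, "spin": -9, "fingers": -1}, {"x": -30, "y": -13, "z": 0, "spin": -18, "fingers": -1}, {"x": -46, "y": -20, "z": 0, "spin": -28, "fingers": -1}, {"x": -62, "y": -27, "z": 0, "spin": -38, "fingers": -1}, {"x": -78, "y": -34, "z": 0, "spin": -48, "fingers": -1}, {"x": -92, "y": -40, "z": 0, "spin": -58, "fingers": -1}, {"x": -104, "y": -45.5, "z": 0, "spin": -67, "fingers": -1}, {"x": -104, "y": -45.5, "z": 0, "spin": -67, "fingers": -1}])

```text
clock: 8.5
eef_pos: [0.5193, -0.0936, 0.2672]
tool_rot: [0.013, 1.0, 0.0, -0.0]
ft_force: [0.0, -0.2, -0.2]
grip_width: 0.0856
grasp_force: 0.0
```

```bash
python3 - <<'E'
from workcell import readout,camera
from geo import *
o=readout.get_obs();print(o["eef_pos"],o["tool_rot"],o["joint_pos"])
for n in("wrist","side","scene"):
    c=camera(n);np.savez(f"pics/{n}2.npz",**c)
    if n=="wrist":cv2.imwrite("pics/w3.png",cv2.resize(c["pixels"][:,:,::-1],(800,600)))
f=lambda n,x,y:cv2.resize(np.load(f"pics/{n}2.npz")["pixels"][y:y+120,x:x+80,::-1],(400,600),interpolation=cv2.INTER_CUBIC)
cv2.imwrite("pics/crop2.png",np.hstack([f("scene",226,130),f("side",236,145)]))
E
```

```text
[ 0.51932086 -0.09362936  0.2672141 ] [ 1.29330900e-02  9.99916360e-01  2.28402079e-05 -8.26296348e-05] [-1.78385957e-01  2.84680819e-01  1.56672363e-01  1.44295840e+00
  1.78386179e-05 -1.52519058e-01]
```

View pics/w3.png

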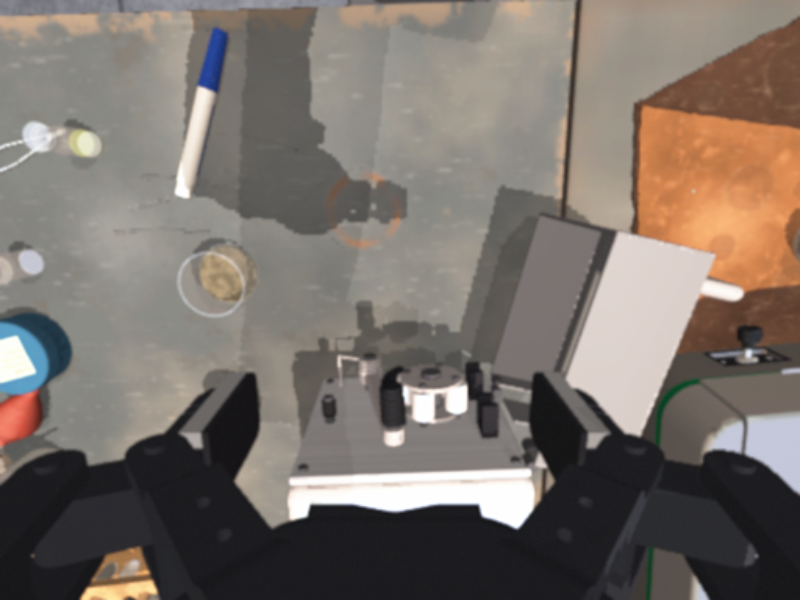

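View pics/crop2.png

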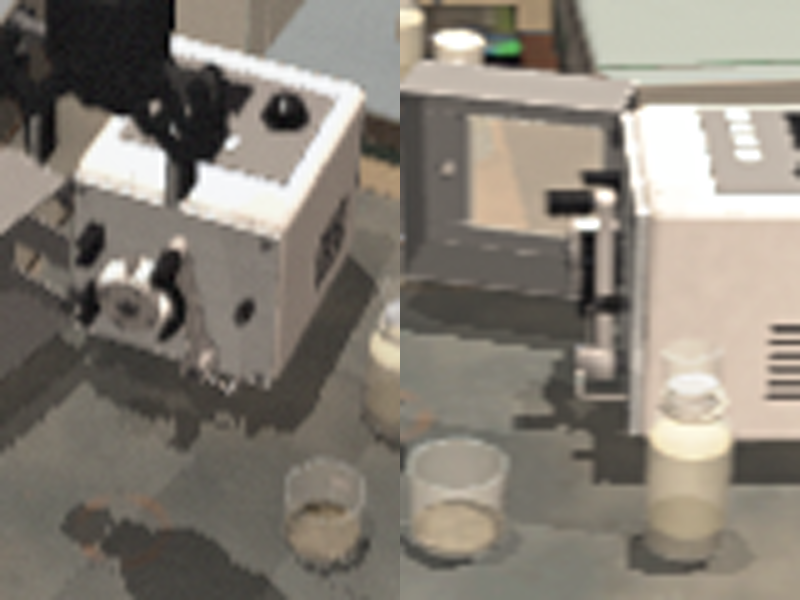

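```bash
python3 - <<'E'
from geo import *
W=dict(np.load("pics/wrist2.npz"));D=dict(np.load("pics/side2.npz"))
def ray(c,u,z):
    R=cv2.Rodrigues(c["rvec"])[0];o=-R.T@np.ravel(c["tvec"]);d=R.T@np.linalg.inv(c["K"])@np.r_[u,1];return o+d*(z-o[2])/d[2]
for u in((393,400),(382,400),(404,400),(393,385),(393,430)):print(u,ray(W,np.array(u)*.64,.138).round(4))
for u in((291,477),(534,470)):print("plate",ray(W,np.array(u)*.64,.168).round(4))
P=np.array([.631,-.0939,-.0193])
for y in(.02,.01,0,-.01):
  for x in(-.022,-.036,-.05):
    w=world((x,y,.138),P);print(y,x,w.round(4),"w",(proj(W,w)/.64).round(),"sidecrop",((proj(D,w)-(236,145))*5+(400,0)).round())
E
```

```text
(393, 400) [ 0.5935 -0.0977  0.138 ]
(382, 400) [ 0.5933 -0.1049  0.138 ]
(404, 400) [ 0.5937 -0.0904  0.138 ]
(393, 385) [ 0.5827 -0.0974  0.138 ]
(393, 430) [ 0.6157 -0.0983  0.138 ]
plate [ 0.6285 -0.1616  0.168 ]
plate [ 0.6275 -0.012   0.168 ]
0.02 -0.022 [ 0.6094 -0.0735  0.138 ] w [430. 421.] sidecrop [587. 183.]
0.02 -0.036 [ 0.5954 -0.0732  0.138 ] w [430. 402.] sidecrop [564. 182.]
0.02 -0.05 [ 0.5814 -0.0729  0.138 ] w [430. 382.] sidecrop [541. 182.]
0.01 -0.022 [ 0.6092 -0.0835  0.138 ] w [415. 421.] sidecrop [587. 190.]
0.01 -0.036 [ 0.5952 -0.0832  0.138 ] w [415. 402.] sidecrop [564. 189.]
0.01 -0.05 [ 0.5812 -0.0829  0.138 ] w [415. 382.] sidecrop [541. 189.]
0 -0.022 [ 0.609  -0.0935  0.138 ] w [400. 421.] sidecrop [587. 196.]
0 -0.036 [ 0.595  -0.0932  0.138 ] w [400. 402.] sidecrop [564. 196.]
0 -0.05 [ 0.581  -0.0929  0.138 ] w [400. 382.] sidecrop [541. 196.]
-0.01 -0.022 [ 0.6088 -0.1035  0.138 ] w [385. 421.] sidecrop [587. 203.]
-0.01 -0.036 [ 0.5948 -0.1032  0.138 ] w [385. 402.] sidecrop [564. 203.]
-0.01 -0.05 [ 0.5808 -0.1029  0.138 ] w [384. 383.] sidecrop [540. 203.]
```

The wrist view shows the hood wide open, out to the +y side. The knob is the black bar at about (393,385–430), and the side crop agrees (547–592, 203). There is a roller assembly at (432,380) and guides at (480,390), so I'll go down with the fingers half open.

jog_arm(motion=[{"x": -25, "y": -1, "z": 10, "spin": 0, "fingers": 0}, {"x": -55, "y": -3, "z": 20, "spin": 0, "fingers": 0}, {"x": -73, "y": -3.5, "z": 40, "spin": 0, "fingers": 0}, {"x": -73, "y": -3.5, "z": 65, "spin": 0, "fingers": 0}, {"x": -73, "y": -3.5, "z": 90, "spin": 0, "fingers": 0}, {"x": -73, "y": -3.5, "z": 105, "spin": 0, "fingers": 0}, {"x": -73, "y": -3.5, "z": 110, "spin": 0, "fingers": 0}])

```text
clock: 9.52
eef_pos: [0.5919, -0.0975, 0.1564]
tool_rot: [0.011, 1.0, 0.0, -0.001]
ft_force: [-0.1, -0.1, 0.1]
grip_width: 0.0425
grasp_force: 0.0
```

```bash
python3 - <<'E'
from workcell import readout,camera
from geo import *
o=readout.get_obs();print(o["eef_pos"],o["ft_force"])
c=camera("wrist");a=cv2.resize(c["pixels"][150:330,130:382,::-1],(800,571),interpolation=cv2.INTER_CUBIC)
cv2.imwrite("pics/w4.png",a)
E
```

```text
[ 0.59192294 -0.09754429  0.15643195] [-0.0956931  -0.14330024  0.06774599]
```

View pics/w4.png

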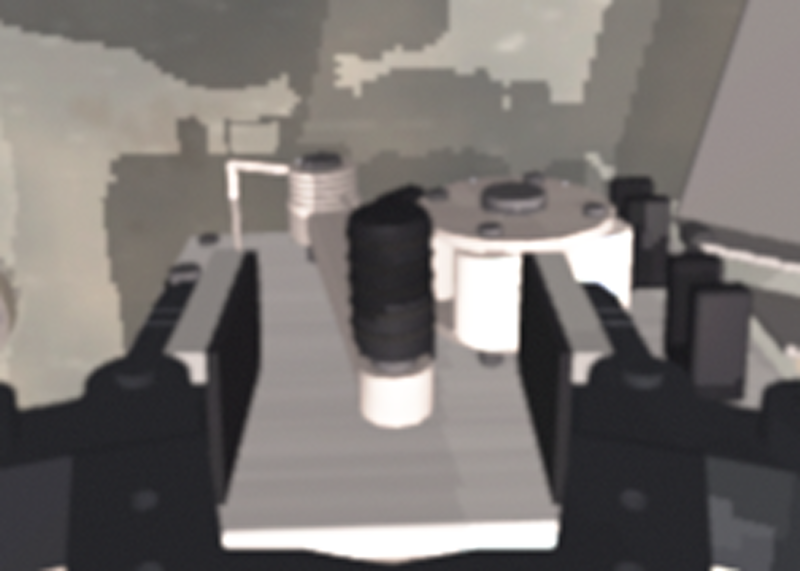

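The knob (392, 215–360 in the crop) sits between the two pads, with the rollers lower and to the right. I'll go down and close.

jog_arm(motion=[{"x": 0, "y": 0, "z": 15, "spin": 0, "fingers": 0}, {"x": 0, "y": 0, "z": 28, "spin": 0, "fingers": 0}, {"x": 0, "y": 0, "z": 33, "spin": 0, "fingers": 0}, {"x": 0, "y": 0, "z": 33, "spin": 0, "fingers": 0.2}, {"x": 0, "y": 0, "z": 33, "spin": 0, "fingers": 0.4}, {"x": 0, "y": 0, "z": 33, "spin": 0, "fingers": 1}, {"x": 0, "y": 0, "z": 33, "spin": 0, "fingers": 1}, {"x": 0, "y": 0, "z": 33, "spin": 0, "fingers": 1}])

```text
clock: 10.58
eef_pos: [0.5928, -0.0973, 0.125]
tool_rot: [0.011, 1.0, 0.001, 0.001]
ft_force: [-0.6, 4.1, 4.1]
grip_width: 0.0143
grasp_force: 58.7
```

jog_arm(motion=[{"x": 0, "y": -5, "z": -1, "spin": 0, "fingers": 1}, {"x": 0, "y": -12, "z": -1.5, "spin": 0, "fingers": 1}, {"x": 0, "y": -20, "z": -2, "spin": 0, "fingers": 1}, {"x": 0, "y": -28, "z": -1.5, "spin": 0, "fingers": 1}, {"x": 0, "y": -36, "z": -0.5, "spin": 0, "fingers": 1}, {"x": 0, "y": -43, "z": 0.5, "spin": 0, "fingers": 1}, {"x": 0, "y": -48, "z": 2, "spin": 0, "fingers": 1}, {"x": 0, "y": -48, "z": 2, "spin": 0, "fingers": 1}])

```text
clock: 11.58
eef_pos: [0.5935, -0.1441, 0.1248]
tool_rot: [0.01, 1.0, 0.002, 0.003]
ft_force: [0.0, 8.6, 9.8]
grip_width: 0.0135
grasp_force: 60.7
```

jog_arm(motion=[{"x": 0, "y": -2, "z": 0, "spin": 0, "fingers": 1}, {"x": 0, "y": -4, "z": 0, "spin": 0, "fingers": 1}, {"x": 0, "y": -4, "z": 0, "spin": 0, "fingers": 1}, {"x": 0, "y": -4, "z": 0, "spin": 0, "fingers": 1}])

```text
clock: 12.08
eef_pos: [0.5935, -0.1463, 0.1242]
tool_rot: [0.01, 1.0, 0.004, 0.003]
ft_force: [1.8, 10.8, 8.4]
grip_width: 0.0136
grasp_force: 60.4
```

jog_arm(motion=[{"x": 0, "y": -2, "z": 0, "spin": 0, "fingers": 1}, {"x": 0, "y": -4, "z": 0, "spin": 0, "fingers": 1}, {"x": 0, "y": -4, "z": 0, "spin": 0, "fingers": 1}, {"x": 0, "y": -4, "z": 0, "spin": 0, "fingers": 1}])

```text
clock: 12.58
eef_pos: [0.5935, -0.147, 0.124]
tool_rot: [0.008, 1.0, 0.007, 0.003]
ft_force: [2.9, 18.1, 7.3]
grip_width: 0.0141
grasp_force: 60.3
```

```bash
python3 - <<'E'
from workcell import readout,camera
from geo import *
f=lambda n,x,y,w:cv2.resize(camera(n)["pixels"][y:y+120,x:x+w,::-1],(400,600 if w==80 else 300),interpolation=cv2.INTER_CUBIC)
a=camera("wrist")["pixels"][150:330,130:382,::-1]
b=camera("scene")["pixels"][130:250,206:326,::-1]
cv2.imwrite("pics/end.png",np.hstack([cv2.resize(a,(440,400)),cv2.resize(b,(360,400))]))
E
```

```text
(no output)
```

View pics/end.png

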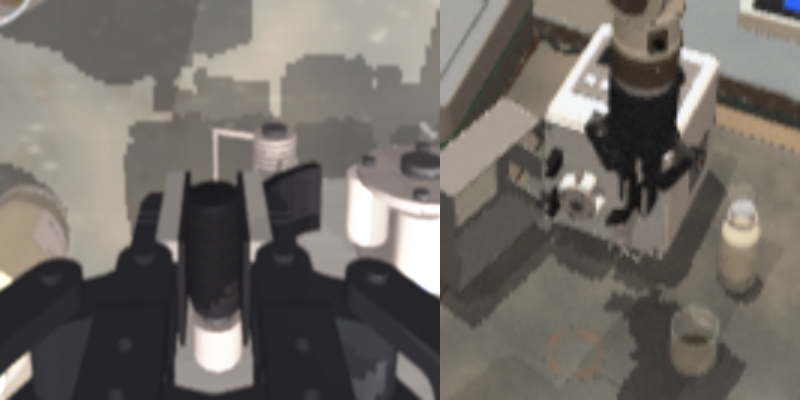

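The knob is held between the pads, the shoe is well clear of the rollers, the hood is open and the glassware is standing. After 49.7 mm of travel, the last 4 mm pushed only raised the force to 18 N, so the lever is at its stop.

```bash
python3 -c "
from workcell import bot
print(bot.job_done())"
```

```text
the job is handed in; nothing more can be done
None
```

The hood is wide open, and I handed the job in with the gripper still holding the pressure lever at its stop (12.6 s on the clock); the nearby bottle and beaker are standing in the last picture, and the arm met no contact near the flask or vials.

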